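# Level the pouring board

## Task

The white pouring board on the studio table is out of level. Lay the yellow spirit level on it lengthwise between the two blue lines and let go, then turn the red levelling screw until the bubble sits centred between the vial's two black marks. Finally press the spirit level down firmly onto the board (about 10 N) and finish while still pressing it, with the bubble still centred; leave the brush jar, bottle, pigment jar and palette knife where they are.

Things in the scene. Friction and masses are not known exactly. Their poses are not given: they have to be found in the camera images.
- level_mid (a point): Loose yellow spirit level: a bar 170 mm long (its x axis), 34 wide (y), 38 high, about 0.35 kg; this point is its centre, 19 mm above its underside. On top a lime-green vial with two black marks in the middle, and at each end a flat black rubber pad to press on (46 mm long, centred 62 mm from the middle, top 19 mm above this point). Either way round is fine.
- bubble (a joint): Position of the pale 19 mm long bubble in the vial, in m along the level's x axis: 0 is centred, ends at +0.016 and -0.016. It drifts to the higher end, about 0.6 mm per 0.001 rad of slope along the level, and takes 1.5 to 2 s to settle.
- level: The spirit level again, origin at the centre of its underside, same axes.
- board: White board 200 x 340 x 16 mm on a low fixed frame, hinged along one short edge. Origin on the hinge line, mid-edge, 15 mm below its top face; y runs along its length from hinge to screw, x across, z up. The top face is about 55 mm above the table. Only the screw tilts it; the screw end starts low: level is 1.5 to 2.9 rad of clockwise turn away.
- board_mid (a point): Point on the board's top face, midway between the two blue lines (26 mm either side, 190 mm long, along the board's y) where the middle of the spirit level belongs; same axes as the board. The screw is 170 mm from it along +y.
- foot_grip (a point): Levelling screw at the board's free end: red upright bar grip 50 mm long (its x axis), 15 wide (y), 30 tall, on a black disc of 26 mm radius. This point is on the axis, 13 mm below the bar's top, 17 mm above the disc, and turns with the screw about z (about 0.1 N m). Clockwise from above raises this end, 2.7 mm (0.009 rad of tilt) per radian. It stays where it is left.
- brush_jar: White jar 72 mm across, 90 high, with brushes standing up to 180; origin under its centre. Leave alone.
- paint_bottle: Orange bottle 56 mm across, 130 high; origin under its centre. Leave alone.
- pigment_jar: Blue jar 64 mm across, 70 high; origin under its centre. Leave alone.
- palette_knife: Palette knife lying flat, along its x axis. Leave alone.
Not all that is in view belongs to the job. Of the things that look like the level, the smallest one is meant.

How it is judged:
By the outcome, as a careful person would: the job done as asked, in the order asked, and still so for the second after the job is handed in, while the arm keeps its last pose, push and grip.
It also fails if it takes over 72 s, if anything falls off the work surface, if the arm or the gripper's body presses on something with over 40 N, if the wrist force passes 120 N, or if a joint passes its speed limit or range.

## Robot

A 7-joint arm with a two-finger parallel gripper is mounted at the origin on the work surface. World frame = base frame: x ahead of the robot, y to its left, z up, the work surface at z = 0. Lengths are in mm, angles in rad, forces in N, time in s.
With the tool pointing down it reaches from about 425 to 950 mm from the base axis. Payload 4.7 kg.
Tool frame: the origin (TCP) lies midway between the tips of the shut fingers; the grasp point (between the pads) lies 19 mm behind it; z points along the fingers, y is the line along which they close (so a half turn about z gives the same grasp; the last joint's range is limited). The gripper opens to 87 mm and grips with 3 to 60 N. Pads are 19 mm wide; open, the fingers measure 117 mm over their backs; the gripper's body (75 mm by 190 mm) begins 51 mm behind the grasp point.
Start: joints at [1.191, 0.469, -0.049, 1.532, 0.024, 1.141, -0.082], TCP at [232.01, -633.893, 222.573] pointing down, gripper open.
Joint ranges: [-2.59, 2.59], [-0.33, 1.99], [-1.39, 1.29], [0.1, 2.45], [-1.04, 4.18], [0.21, 1.99], [-2.66, 2.66]. Speed limits (rad/s): [2.57, 2.57, 3.14, 3.14, 3.14, 3.14, 3.14].

## Interface

Orientations are given as a unit quaternion [x, y, z, w].
In Python, from bench import state, camera, order gives the robot as it stands. The module is installed in compiled form; this text tells all that it offers.
- The arm moves only by the tool apply_moves, never from a script. Its argument "commands" is a list that holds one entry, the list of rows, each a list of 6 numbers: the shift along the tool's x, y, z scaled (see below), then the turn, a rotation vector about the tool's x, y, z scaled (see below). In form: [[[dx, dy, dz, rx, ry, rz], ...]]. A call has 1 to 5 rows; each row shifts and turns the commanded pose from where the row before left it, along the tool's axes as they then stand; what a row does not reach is not made up. The controller multiplies each number of a shift by 0.04 m and each number of a turn by 0.12 rad. A row lasts 1/12 s, in which the tool goes at most 41.7 mm and 7.16 degrees, less where a joint would pass 70% of its speed; a pose out of reach is approached as far as the arm can. A call with a number of a shift or a turn outside -1 to 1 is refused whole. A call with a gripper value outside its range is refused whole. "fingers" is the gripper command: -1 is shut, 1 is fully open, values between are in proportion, set as the call begins (left out, the last holds). The fingers move at their own pace and stop on an object; "grip_force" is the grip in N (left out, the last holds). Time passes only in rows, so rows that do not move let the fingers close. It gives the time, the measured TCP pose, the force, the opening and the grip force at its end, in the units of the state.
- state(): the state, without advancing time (a new reading comes with each control period).
- camera(name): name is "scene" or "top" or "wrist"; returns a dict with "img" (420x560x3 uint8, red, green, blue), "fx", "fy", "cx", "cy" (pixels), "extrinsics" (4x4, takes a point from camera to world coordinates). Camera axes: x right, y down, z forward; pixel columns grow to the right and rows downward; lengths in mm; the calibration is good to about 2 mm. A picture is of the moment at which its call begins. There is no depth.
- order.hand_in(): hands the job in; it is judged then, once.
The state is a dict: "time_s": time; "joints": joint angles; "dq": joint speeds; "tau": joint torques, N m; "position": TCP position; "tool_rot": TCP orientation; "ft_force": force on the tool from outside, world axes, zero at the start; "torque": the same for the moment, N m; "opening": finger opening in mm; "grip_force": force on a finger pad.
Only numpy, scipy, OpenCV 4.12 (cv2) and the standard library are available. Lean on these libraries where they do the work, as an engineer would, in place of code of your own. Each camera call takes 0.05 s, during which the arm holds its last target. There are 200 camera calls.

## Working session

There is one attempt and no reset: what is moved stays moved. The work goes in short steps, Python scripts to look and compute and a tool call to move; the robot and the scene stay as the last step left them, time stands still between calls to the robot, and variables do not carry over. Pictures are saved under pics/ and viewed, at most 10 in all, crops included, and the job is handed in when it is done.

Besides the shell and the picture viewer there is one more tool, called after ">>>" in YAML: its name, and indented under it one key for each argument. apply_moves: Moves the arm, as the interface text tells. Its arguments: {"type":"object","properties":{"commands":{"type":"array","items":{"type":"array","items":{"type":"array","items":{"type":"number"}}}},"fingers":{"type":"number"},"grip_force":{"type":"number"}},"required":["commands"]}

```bash
mkdir -p pics
cat > h.py <<'E'
import numpy as np, cv2
from bench import state, camera, order
def snap(n,f):
    c=camera(n); cv2.imwrite('pics/'+f,cv2.cvtColor(c['img'],cv2.COLOR_RGB2BGR)); np.savez('pics/'+f+'.npz',**c); return c
def ray(c,u,v,z):
    E=np.array(c['extrinsics']); d=E[:3,:3]@np.array([(u-c['cx'])/c['fx'],(v-c['cy'])/c['fy'],1]); o=E[:3,3]
    return o+d*(z-o[2])/d[2]
def proj(c,p):
    E=np.array(c['extrinsics']); q=E[:3,:3].T@(np.array(p)-E[:3,3]); return c['fx']*q[0]/q[2]+c['cx'],c['fy']*q[1]/q[2]+c['cy']
E
python3 - <<'E'
from h import *
a=snap('top','top0.png');b=snap('scene','sc0.png')
cv2.imwrite('pics/both.png',cv2.cvtColor(np.vstack([a['img'],b['img']]),cv2.COLOR_RGB2BGR))
for c in(a,b): print(np.round(c['extrinsics'],3),c['fx'],c['cx'],c['cy'])
print(state())
E
```

```text
[[ 1.500000e-02 -9.940000e-01  1.060000e-01  3.793320e+02]
 [-1.000000e+00 -1.500000e-02  1.000000e-03  1.362170e+02]
 [ 0.000000e+00 -1.060000e-01 -9.940000e-01  1.299427e+03]
 [ 0.000000e+00  0.000000e+00  0.000000e+00  1.000000e+00]] 402.14276493900974 278.5015777172345 207.98875962548792
[[-4.860000e-01  6.460000e-01 -5.890000e-01  1.204818e+03]
 [ 8.740000e-01  3.700000e-01 -3.160000e-01  5.263050e+02]
 [ 1.400000e-02 -6.680000e-01 -7.440000e-01  9.310280e+02]
 [ 0.000000e+00  0.000000e+00  0.000000e+00  1.000000e+00]] 391.50181729108203 286.59883434174753 208.3975080210072
{'time_s': 0.1, 'joints': array([ 1.19107563,  0.46936136, -0.04858718,  1.53356844,  0.02413319,
        1.14098037, -0.08229075]), 'dq': array([ 1.00802925e-03,  6.80485179e-06,  3.39748110e-04, -1.82595656e-03,
       -1.77956533e-03,  1.15691658e-03, -7.33705418e-04]), 'tau': array([ 6.68857319e-04, -5.09168351e+01, -8.13400210e-02, -2.36830580e+01,
       -6.15717703e-02,  3.44750821e-02,  4.24089137e-05]), 'position': array([ 231.79380789, -633.38840963,  221.60651484]), 'tool_rot': array([ 9.84650711e-01,  1.74534321e-01, -1.96496708e-04, -8.42843363e-04]), 'ft_force': array([ 0.6755068 , -0.40525761,  0.47643618]), 'torque': array([-0.02704303, -0.02612506,  0.02250468]), 'grip_force': 0.0, 'opening': 86.78826282256756}
```

View pics/top0.png

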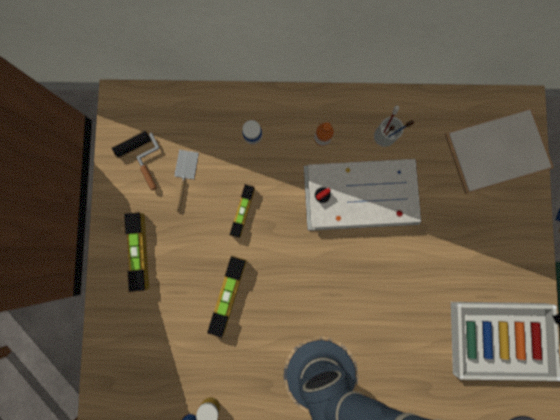

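View pics/sc0.png

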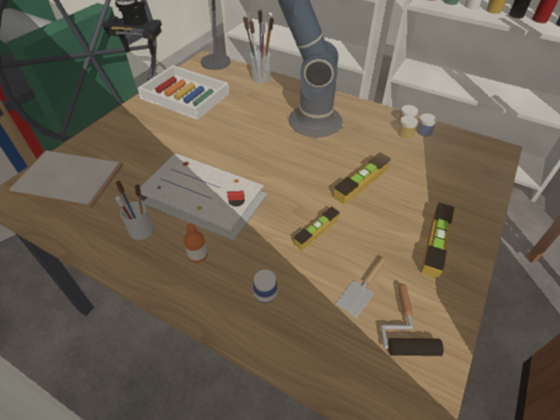

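Top view: things like the level are at pixels (243,210), (227,297) and (136,252). The one at (243,210) is the shortest, so I choose it. The board is at (362,195), its screw at (322,194) on the left end, and the hinge on the right. I'll check with a close crop and measure.

Run:
```python
from h import *
c=dict(np.load('pics/top0.png.npz')); im=c['img']
cv2.imwrite('pics/crop.png',cv2.cvtColor(np.hstack([cv2.resize(im[180:242,210:280],None,fx=5.5,fy=5.5,interpolation=2),cv2.resize(im[150:236,300:425][:62*1,:70],None,fx=5.5,fy=5.5,interpolation=2)]),cv2.COLOR_RGB2BGR))
hsv=cv2.cvtColor(im,cv2.COLOR_RGB2HSV)
def box(m,x0,x1,y0,y1,z,n):
    k=np.zeros(m.shape,np.uint8);k[y0:y1,x0:x1]=m[y0:y1,x0:x1]
    v,u=np.nonzero(k); (cu,cv_),(w,h),a=cv2.minAreaRect(np.c_[u,v].astype(np.float32))
    P=np.array([ray(c,*p,z) for p in cv2.boxPoints(((cu,cv_),(w,h),a))]); e=[P[1]-P[0],P[2]-P[1]]
    L=max(e,key=np.linalg.norm); print(n,len(u),(cu,cv_,w,h),'ctr',P.mean(0).round(1),'len',np.round([np.linalg.norm(x) for x in e],0),'yaw',np.arctan2(L[1],L[0]))
g=((hsv[...,0]>22)&(hsv[...,0]<60)&(hsv[...,1]>150)&(hsv[...,2]>60)); d=hsv[...,2]<50
box(d,225,262,178,242,38,'pads'); box(g&(hsv[...,0]>35),225,262,178,242,38,'green')
b=(im[...,2].astype(int)-im[...,0]>12)
box(b,343,412,178,192,55,'line1');box(b,343,412,192,208,55,'line2')
r=(im[...,0].astype(int)-im[...,1]>70); box(r,310,335,182,206,95,'screw')
box((hsv[...,1]<60)&(hsv[...,2]>90),300,425,155,235,55,'board')
```

```text
pads 241 (241.8761444091797, 210.91287231445312, 9.67404556274414, 52.00997543334961) ctr [503.5 253.1  38. ] len [164.  31.] yaw -0.2650377044171273
green 100 (241.8302764892578, 210.39910888671875, 5.842740058898926, 25.57396125793457) ctr [504.8 253.4  38. ] len [81. 19.] yaw -0.26547724758406505
line1 0 (0.0, 0.0, 0.0, 0.0) ctr [1187.3 1065.3   55. ] len [0. 0.] yaw 0.0
line2 3 (362.0, 200.5, 1.0, 2.0) ctr [ 539.6 -122.1   55. ] len [6. 3.] yaw -1.555832781966788
screw 70 (322.7635498046875, 193.16888427734375, 4.649905681610107, 14.99594497680664) ctr [555.    4.7  95. ] len [46. 14.] yaw -0.9346667113770206
board 6940 (362.06854248046875, 194.09376525878906, 66.06340026855469, 114.58103942871094) ctr [ 560.7 -122.5   55. ] len [362. 208.] yaw -1.4974280959038306
```

View pics/crop.png

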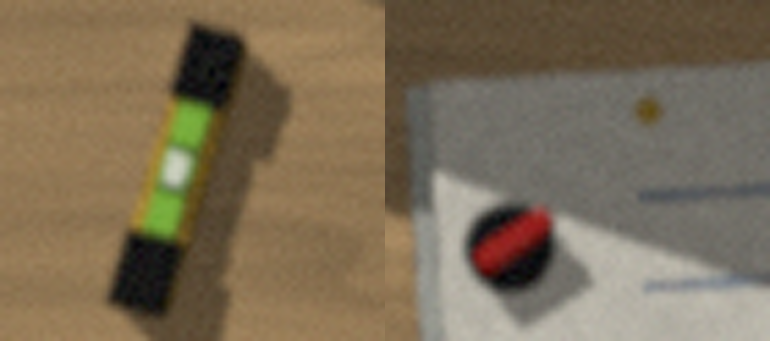

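The crop shows the chosen bar with a black pad at each end and the vial in the middle, centred near top pixel (242,211). The red screw bar runs from lower left to upper right. I'll swing over the level now.

>>> apply_moves:
  commands:
    - [[0.67, -0.325, 0, 0, 0, 0], [0.67, -0.325, 0, 0, 0, 0], [0.67, -0.325, 0, 0, 0, 0], [0.67, -0.325, 0, 0, 0, 0], [0.67, -0.325, 0, 0, 0, 0]]

```text
time_s: 0.52
position: [336.1, -525.4, 222.1]
tool_rot: [0.985, 0.174, -0.0, -0.0]
ft_force: [0.3, 0.1, -1.0]
opening: 87.1
grip_force: 0.0
```

>>> apply_moves:
  commands:
    - [[0.67, -0.325, 0, 0, 0, 0], [0.67, -0.325, 0, 0, 0, 0], [0.67, -0.325, 0, 0, 0, 0], [0.67, -0.325, 0, 0, 0, 0], [0.67, -0.325, 0, 0, 0, 0]]

```text
time_s: 0.93
position: [439.6, -418.3, 222.2]
tool_rot: [0.985, 0.175, -0.0, -0.0]
ft_force: [0.7, -1.1, 0.8]
opening: 86.9
grip_force: 0.0
```

>>> apply_moves:
  commands:
    - [[0.36, -0.76, 0, 0, 0, 0], [0.36, -0.76, 0, 0, 0, 0], [0.36, -0.76, 0, 0, 0, 0], [0.36, -0.76, 0, 0, 0, 0], [0.36, -0.76, 0, 0, 0, 0]]

```text
time_s: 1.35
position: [454.0, -250.5, 222.2]
tool_rot: [0.985, 0.174, -0.0, -0.0]
ft_force: [-0.3, -0.3, 0.1]
opening: 86.8
grip_force: 0.0
```

>>> apply_moves:
  commands:
    - [[0.36, -0.76, 0, 0, 0, 0], [0.36, -0.76, 0, 0, 0, 0], [0.36, -0.76, 0, 0, 0, 0], [0.36, -0.76, 0, 0, 0, 0], [0.36, -0.76, 0, 0, 0, 0]]

```text
time_s: 1.77
position: [469.3, -83.2, 222.4]
tool_rot: [0.985, 0.174, -0.0, 0.0]
ft_force: [0.4, -0.1, 0.2]
opening: 87.0
grip_force: 0.0
```

>>> apply_moves:
  commands:
    - [[0.36, -0.76, 0, 0, 0, 0], [0.36, -0.76, 0, 0, 0, 0], [0.36, -0.76, 0, 0, 0, 0], [0.36, -0.76, 0, 0, 0, 0], [0.36, -0.76, 0, 0, 0, 0]]

```text
time_s: 2.18
position: [484.7, 84.2, 222.4]
tool_rot: [0.985, 0.174, -0.0, 0.0]
ft_force: [0.5, -0.3, -0.5]
opening: 87.0
grip_force: 0.0
```

>>> apply_moves:
  commands:
    - [[0.36, -0.76, 0, 0, 0, 0], [0.36, -0.76, 0, 0, 0, 0], [0.36, -0.76, 0, 0, 0, 0], [0.36, -0.76, 0, 0, 0, 0], [0.36, -0.76, 0, 0, 0, 0]]

```text
time_s: 2.6
position: [500.2, 251.6, 222.2]
tool_rot: [0.985, 0.174, -0.0, 0.0]
ft_force: [1.1, -0.3, 0.7]
opening: 87.2
grip_force: 0.0
```

>>> apply_moves:
  commands:
    - [[0, 0, 0, 0, 0, -0.84], [0, 0, 0, 0, 0, -0.84], [0, 0, 0, 0, 0, -0.84], [0, 0, 0, 0, 0, -0.84], [0, 0, 0, 0, 0, -0.84]]

```text
time_s: 3.02
position: [500.2, 250.1, 222.0]
tool_rot: [0.909, 0.417, -0.001, 0.0]
ft_force: [-0.3, -0.6, -0.0]
opening: 87.0
grip_force: 0.0
```

```bash
cat >> h.py <<'E'
def R():
    from scipy.spatial.transform import Rotation as Q
    return Q.from_quat(state()['tool_rot']).as_matrix()
def yaw(): r=R(); return np.arctan2(r[1,0],r[0,0])
def plan(p,y=None):
    s=state(); d=R().T@(np.array(p)-s['position'])/40
    print('t',s['time_s'],'pos',s['position'].round(1),'yaw',yaw().round(3),'F',s['ft_force'].round(1),'open',round(s['opening'],1),'q',s['joints'].round(2))
    print('total units shift',d.round(3),'' if y is None else ('rz',round(-((y-yaw()+np.pi)%(2*np.pi)-np.pi)/.12,3)), 'tilt R22',R()[:,2].round(3))
E
python3 -c "
from h import *
plan([504,253,200],2.877)"
```

```text
t 3.0167 pos [500.2 250.1 222. ] yaw 0.86 F [-0.3 -0.6 -0. ] open 87.0 q [-0.05  0.35 -0.62  1.79  0.23  1.08 -1.46]
total units shift [0.117 0.026 0.551] ('rz', np.float64(-16.808)) tilt R22 [-0.001 -0.001 -1.   ]
```

>>> apply_moves:
  commands:
    - [[0, 0, 0, 0, 0, -0.84], [0, 0, 0, 0, 0, -0.84], [0, 0, 0, 0, 0, -0.84], [0, 0, 0, 0, 0, -0.84], [0, 0, 0, 0, 0, -0.84]]

```text
time_s: 3.43
position: [500.3, 249.9, 222.1]
tool_rot: [0.776, 0.63, -0.0, -0.0]
ft_force: [-0.5, 0.6, 0.2]
opening: 86.9
grip_force: 0.0
```

>>> apply_moves:
  commands:
    - [[0, 0, 0, 0, 0, -0.84], [0, 0, 0, 0, 0, -0.84], [0, 0, 0, 0, 0, -0.84], [0, 0, 0, 0, 0, -0.84], [0, 0, 0, 0, 0, -0.84]]

```text
time_s: 3.85
position: [500.3, 249.9, 222.1]
tool_rot: [0.595, 0.804, -0.0, -0.0]
ft_force: [0.3, 1.0, -1.0]
opening: 87.0
grip_force: 0.0
```

>>> apply_moves:
  commands:
    - [[0, 0, 0, 0, 0, -0.84], [0, 0, 0, 0, 0, -0.84], [0, 0, 0, 0, 0, -0.84], [0, 0, 0, 0, 0, -0.84], [0, 0, 0, 0, 0, -0.84]]

```text
time_s: 4.27
position: [500.4, 249.9, 222.1]
tool_rot: [0.376, 0.927, -0.0, -0.0]
ft_force: [-0.7, 0.1, 0.1]
opening: 86.7
grip_force: 0.0
```

>>> apply_moves:
  commands:
    - [[0, 0, 0, 0, 0, -0.84], [0, 0, 0, 0, 0, -0.84], [0, 0, 0, 0, 0, -0.84], [0, 0, 0, 0, 0, -0.84], [0, 0, 0, 0, 0, 0]]

```text
time_s: 4.68
position: [500.4, 249.9, 221.9]
tool_rot: [0.184, 0.983, -0.0, -0.001]
ft_force: [-0.2, 0.8, 0.0]
opening: 87.0
grip_force: 0.0
```

Run:
```python
from h import *
c=snap('wrist','w1.png'); im=c['img']; hsv=cv2.cvtColor(im,cv2.COLOR_RGB2HSV)
plan([504,253,60],2.877)
print(np.round(c['extrinsics'],2),c['fx'])
print('TCP-below px',proj(c,[504,253,38]))
g=((hsv[...,0]>35)&(hsv[...,0]<60)&(hsv[...,1]>130)&(hsv[...,2]>60)).astype(np.uint8)
n,l,s,ct=cv2.connectedComponentsWithStats(g)
for i in range(1,n):
    if s[i,4]>100: print('green',s[i],ct[i].round(1),ray(c,*ct[i],38).round(1))
```

```text
t 4.7333 pos [500.4 249.9 222. ] yaw 2.768 F [-0.5  0.4 -0.4] open 87.0 q [ 0.24  0.48 -1.05  1.77  0.45  1.16  0.25]
total units shift [-0.059  0.107  4.051] ('rz', np.float64(-0.911)) tilt R22 [-0.001 -0.    -1.   ]
[[ 3.6000e-01  9.0000e-01  2.5000e-01  4.3250e+02]
 [ 9.3000e-01 -3.5000e-01 -1.0000e-01  2.7659e+02]
 [-0.0000e+00  2.7000e-01 -9.6000e-01  3.8416e+02]
 [ 0.0000e+00  0.0000e+00  0.0000e+00  1.0000e+00]] 352.0525598051673
TCP-below px (np.float64(282.40227627213534), np.float64(190.55529496849374))
green [273 153  20  28 469] [282.3 166.2] [481.1 261.7  38. ]
green [276 180  19  25 151] [284.5 191.8] [506.  254.5  38. ]
green [278 204  20  25 413] [287.4 216.3] [531.  248.1  38. ]
```

View pics/w1.png

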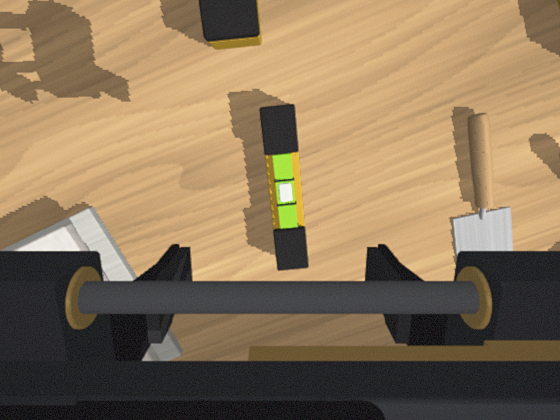

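The wrist view shows the level upright at (284,190), between the fingers. The palette knife at (480,230) is well clear. I'll correct, descend and grip.

>>> apply_moves:
  commands:
    - [[0, 0, 0, 0, 0, -0.91], [-0.1, 0.155, 0.8, 0, 0, 0], [0, 0, 0.8, 0, 0, 0], [0, 0, 0.8, 0, 0, 0], [0, 0, 0.8, 0, 0, 0]]

```text
time_s: 5.15
position: [506.1, 254.9, 93.1]
tool_rot: [0.132, 0.991, -0.0, 0.0]
ft_force: [-0.3, -0.6, -0.1]
opening: 86.9
grip_force: 0.0
```

>>> apply_moves:
  commands:
    - [[0, 0, 0.7, 0, 0, 0], [0, 0, 0.6, 0, 0, 0], [0, 0, 0.5, 0, 0, 0], [0, 0, 0.3, 0, 0, 0], [0, 0, 0.08, 0, 0, 0]]

```text
time_s: 5.57
position: [505.0, 254.3, 5.3]
tool_rot: [0.132, 0.991, -0.001, -0.001]
ft_force: [0.6, 0.0, 0.3]
opening: 87.2
grip_force: 0.0
```

>>> apply_moves:
  commands:
    - [[0, 0, 0, 0, 0, 0], [0, 0, 0, 0, 0, 0], [0, 0, 0, 0, 0, 0], [0, 0, 0, 0, 0, 0], [0, 0, 0, 0, 0, 0]]
  fingers: -1
  grip_force: 25

```text
time_s: 5.98
position: [506.6, 255.4, 8.3]
tool_rot: [0.131, 0.991, 0.0, 0.001]
ft_force: [0.4, 0.7, -0.1]
opening: 61.3
grip_force: 0.0
```

>>> apply_moves:
  commands:
    - [[0, 0, 0, 0, 0, 0], [0, 0, 0, 0, 0, 0], [0, 0, 0, 0, 0, 0], [0, 0, 0, 0, 0, 0], [0, 0, 0, 0, 0, 0]]

```text
time_s: 6.4
position: [506.0, 255.1, 7.4]
tool_rot: [0.131, 0.991, -0.0, 0.0]
ft_force: [0.0, 0.1, 1.1]
opening: 33.8
grip_force: 25.0
```

>>> apply_moves:
  commands:
    - [[0, 0, -0.3, 0, 0, 0], [0, 0, -0.8, 0, 0, 0], [0, 0, -0.9, 0, 0, 0], [0, 0, -0.9, 0, 0, 0], [0, 0, -0.7, 0, 0, 0]]

```text
time_s: 6.82
position: [505.8, 255.7, 154.2]
tool_rot: [0.13, 0.991, 0.0, 0.0]
ft_force: [1.1, 0.7, -3.0]
opening: 33.8
grip_force: 25.0
```

>>> apply_moves:
  commands:
    - [[-0.14, -0.32, 0, 0, 0, 0.4], [-0.28, -0.65, 0, 0, 0, 0], [-0.28, -0.65, 0, 0, 0, 0], [-0.28, -0.65, 0, 0, 0, 0], [-0.28, -0.65, 0, 0, 0, 0]]

```text
time_s: 7.23
position: [518.0, 126.4, 150.6]
tool_rot: [0.155, 0.988, -0.001, -0.001]
ft_force: [0.7, 0.1, -2.6]
opening: 34.1
grip_force: 25.0
```

>>> apply_moves:
  commands:
    - [[-0.28, -0.65, 0, 0, 0, 0], [-0.28, -0.65, 0, 0, 0, 0], [-0.28, -0.65, 0, 0, 0, 0], [-0.28, -0.65, 0, 0, 0, 0], [-0.28, -0.65, 0, 0, 0, 0]]

```text
time_s: 7.65
position: [531.3, -14.4, 150.6]
tool_rot: [0.155, 0.988, -0.001, -0.001]
ft_force: [-0.4, 0.4, -5.1]
opening: 33.9
grip_force: 25.0
```

>>> apply_moves:
  commands:
    - [[-0.28, -0.65, 0, 0, 0, 0], [-0.28, -0.65, 0, 0, 0, 0], [-0.28, -0.65, 0, 0, 0, 0], [-0.28, -0.65, 0, 0, 0, 0], [-0.14, -0.32, 0, 0, 0, 0.4]]

```text
time_s: 8.07
position: [543.6, -144.2, 150.0]
tool_rot: [0.182, 0.983, -0.001, -0.001]
ft_force: [0.1, -0.5, -3.2]
opening: 34.1
grip_force: 25.0
```

>>> apply_moves:
  commands:
    - [[0, 0, 0, 0, 0, 0.5], [0, 0, 0, 0, 0, 0.9], [0, 0, 0, 0, 0, 0.9], [0, 0, 0, 0, 0, 0.9], [0, 0, 0, 0, 0, 0.9]]

```text
time_s: 8.48
position: [543.9, -138.4, 150.7]
tool_rot: [0.416, 0.91, -0.0, -0.001]
ft_force: [0.3, -0.6, -3.1]
opening: 33.8
grip_force: 25.0
```

>>> apply_moves:
  commands:
    - [[0, 0, 0, 0, 0, 0.9], [0, 0, 0, 0, 0, 0.9], [0, 0, 0, 0, 0, 0.9], [0, 0, 0, 0, 0, 0.9], [0, 0, 0, 0, 0, 0.9]]

```text
time_s: 8.9
position: [543.9, -138.2, 150.8]
tool_rot: [0.643, 0.766, -0.0, -0.001]
ft_force: [-0.5, 0.2, -2.6]
opening: 33.8
grip_force: 25.0
```

>>> apply_moves:
  commands:
    - [[0, 0, 0, 0, 0, 0.6], [0, 0, 0, 0, 0, 0.3], [0, 0, 0, 0, 0, 0], [0, 0, 0, 0, 0, 0], [0, 0, 0, 0, 0, 0]]

```text
time_s: 9.32
position: [544.5, -138.5, 151.1]
tool_rot: [0.681, 0.732, -0.0, -0.0]
ft_force: [-0.4, -0.0, -2.9]
opening: 34.0
grip_force: 25.0
```

Run:
```python
from h import *
plan([567,-165,150],1.644)
c=snap('wrist','w2.png')
```

```text
t 9.3167 pos [ 544.5 -138.5  151.1] yaw 1.644 F [-0.4 -0.  -2.9] open 34.0 q [ 0.73  0.46 -0.72  1.85  0.36  0.97 -0.08]
total units shift [-0.702  0.513  0.027] ('rz', np.float64(-0.002)) tilt R22 [-0.001  0.    -1.   ]
```

View pics/w2.png

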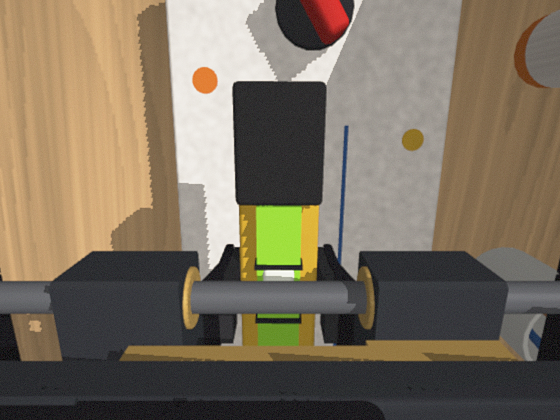

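The wrist view shows the level held straight. The near blue line runs from (347,126) to (340,260) on its right, and the screw is at (315,15). I'll locate the line.

Run:
```python
from h import *
c=dict(np.load('pics/w2.png.npz')); im=c['img'].astype(int)
m=(im[...,2]-im[...,0]>25); m[:,:330]=0; m[:,360:]=0; m[:100]=0; m[245:]=0
v,u=np.nonzero(m); print(v.min(),v.max(),len(v))
k=np.polyfit(v,u,1); t=v.min(); 
e=ray(c,np.polyval(k,t),t,51); f=ray(c,np.polyval(k,240),240,53)
d=(e-f)[:2];d/=np.linalg.norm(d); n=np.array([d[1],-d[0]])
mid=e[:2]-95*d-26*n; print('end',e,'f',f,'yaw',np.arctan2(d[1],d[0]),'mid',mid)
cc=dict(np.load('pics/top0.png.npz')); i2=cc['img'].astype(int)
for z,C,uv in((95,c,(322,15)),): print('screw',ray(C,*uv,z))
# top-view lines: local darkness
g=i2.sum(2); 
for r0,r1 in((180,190),(196,206)):
    vs=[];us=[]
    for uu in range(350,404):
        col=i2[r0:r1,uu]; w=(col[:,2]-col[:,0]); vs.append(r0+w.argmax());us.append(uu)
    kk=np.polyfit(us,vs,1); a=ray(cc,347,np.polyval(kk,347),51);b=ray(cc,407,np.polyval(kk,407),55); print('top',a,b,np.arctan2(*(a-b)[1::-1]))
plan([mid[0],mid[1],150],np.arctan2(d[1],d[0]))
```

```text
126 244 393
end [588.76055696 -71.2647405   51.        ] f [ 594.40612532 -158.16111889   53.        ] yaw 1.635674118721614 mid [ 568.97432383 -167.75051654]
screw [559.80238613 -11.37551223  95.        ]
top [587.26745989 -76.13076589  51.        ] [ 600.41198671 -263.5110483    55.        ] 1.640830533405379
top [536.22422688 -75.97019201  51.        ] [ 547.99190493 -262.51620722   55.        ] 1.633794756718094
t 9.3667 pos [ 544.6 -138.6  151.2] yaw 1.644 F [ 0.3 -0.1 -2.9] open 33.8 q [ 0.73  0.46 -0.72  1.85  0.36  0.97 -0.08]
total units shift [-0.771  0.555  0.028] ('rz', np.float64(0.066)) tilt R22 [-0.  0. -1.]
```

>>> apply_moves:
  commands:
    - [[-0.2, 0.14, 0, 0, 0, 0.06], [-0.39, 0.28, 0, 0, 0, 0], [-0.19, 0.13, 0, 0, 0, 0], [0, 0, 0.4, 0, 0, 0], [0, 0, 0.7, 0, 0, 0]]

```text
time_s: 9.78
position: [572.5, -170.3, 109.6]
tool_rot: [0.685, 0.729, 0.002, 0.003]
ft_force: [0.2, 0.7, -3.6]
opening: 33.7
grip_force: 25.0
```

>>> apply_moves:
  commands:
    - [[0, 0, 0.6, 0, 0, 0], [0, 0, 0.3, 0, 0, 0], [0, 0, 0.1, 0, 0, 0], [0, 0, 0, 0, 0, 0], [0, 0, 0, 0, 0, 0]]

```text
time_s: 10.2
position: [570.0, -168.6, 68.3]
tool_rot: [0.684, 0.73, 0.001, 0.001]
ft_force: [0.1, 0.1, -2.9]
opening: 33.8
grip_force: 25.0
```

>>> apply_moves:
  commands:
    - [[0, 0, 0.025, 0, 0, 0], [0, 0, 0.025, 0, 0, 0], [0, 0, 0, 0, 0, 0]]

```text
time_s: 10.45
position: [569.5, -168.7, 66.2]
tool_rot: [0.684, 0.73, 0.0, 0.001]
ft_force: [-0.6, -1.2, -3.2]
opening: 33.6
grip_force: 25.0
```

>>> apply_moves:
  commands:
    - [[0, -0.025, 0.03, 0, 0, 0], [0, 0, 0.03, 0, 0, 0], [0, 0, 0.02, 0, 0, 0], [0, 0, 0, 0, 0, 0]]

```text
time_s: 10.78
position: [567.8, -168.6, 62.0]
tool_rot: [0.684, 0.73, -0.0, -0.0]
ft_force: [0.3, 0.3, -3.6]
opening: 33.9
grip_force: 25.0
```

>>> apply_moves:
  commands:
    - [[0, 0, 0.03, 0, 0, 0], [0, 0, 0, 0, 0, 0]]

```text
time_s: 10.95
position: [568.0, -168.5, 61.1]
tool_rot: [0.684, 0.73, -0.0, 0.0]
ft_force: [-0.6, 0.5, 0.0]
opening: 33.7
grip_force: 25.0
```

>>> apply_moves:
  commands:
    - [[0, 0, 0.03, 0, 0, 0], [0, 0, 0, 0, 0, 0]]

```text
time_s: 11.12
position: [568.0, -168.3, 60.2]
tool_rot: [0.684, 0.73, -0.0, 0.0]
ft_force: [-0.9, 1.2, 1.1]
opening: 34.1
grip_force: 25.0
```

>>> apply_moves:
  commands:
    - [[0, 0, 0, 0, 0, 0], [0, 0, 0, 0, 0, 0], [0, 0, 0, 0, 0, 0], [0, 0, 0, 0, 0, 0], [0, 0, 0, 0, 0, 0]]
  fingers: 1

```text
time_s: 11.53
position: [568.2, -168.7, 59.8]
tool_rot: [0.684, 0.73, 0.0, 0.0]
ft_force: [0.3, -0.6, 0.2]
opening: 59.3
grip_force: 0.0
```

>>> apply_moves:
  commands:
    - [[0, 0, 0, 0, 0, 0], [0, 0, 0, 0, 0, 0], [0, 0, -0.2, 0, 0, 0], [0, 0, -0.6, 0, 0, 0], [0, 0, -0.8, 0, 0, 0]]

```text
time_s: 11.95
position: [566.1, -168.3, 122.7]
tool_rot: [0.684, 0.73, -0.001, -0.002]
ft_force: [0.9, -0.4, 1.4]
opening: 85.3
grip_force: 0.0
```

>>> apply_moves:
  commands:
    - [[0.2, 0, -0.6, 0, 0, 0], [0.6, 0, -0.4, 0, 0, 0], [0.8, 0, -0.2, 0, 0, 0], [0.8, 0, 0, 0, 0, 0], [0.8, 0, 0, 0, 0, 0]]

```text
time_s: 12.37
position: [560.0, -39.6, 173.4]
tool_rot: [0.684, 0.729, 0.001, 0.001]
ft_force: [0.2, -0.0, -0.0]
opening: 86.8
grip_force: 0.0
```

>>> apply_moves:
  commands:
    - [[0.6, 0, 0, 0, 0, 0], [0.3, 0, 0, 0, 0, 0], [0.1, 0, 0, 0, 0, 0], [0, 0, 0, 0, 0, 0], [0, 0, 0, 0, 0, 0]]

```text
time_s: 12.78
position: [557.3, -2.8, 171.6]
tool_rot: [0.684, 0.729, -0.0, 0.0]
ft_force: [0.6, -0.4, 0.4]
opening: 87.0
grip_force: 0.0
```

Run:
```python
from h import *
plan([557,1,160],2.207)
c=snap('wrist','w3.png'); im=c['img'].astype(int)
m=((im[...,0]-im[...,1]>70)&(im[...,0]-im[...,2]>60)).astype(np.uint8)
n,l,s,ct=cv2.connectedComponentsWithStats(m)
for i in range(1,n):
    if s[i,4]>300:
        v,u=np.nonzero(l==i); r=cv2.minAreaRect(np.c_[u,v].astype(np.float32)); B=np.array([ray(c,*p,83)for p in cv2.boxPoints(r)]); e=[B[1]-B[0],B[2]-B[1]]; L=max(e,key=np.linalg.norm)
        print(s[i],r,B.mean(0),[np.linalg.norm(x) for x in e],np.arctan2(L[1],L[0]))
t=snap('top','top1.png')
```

```text
t 12.7833 pos [557.3  -2.8 171.6] yaw 1.634 F [ 0.6 -0.4  0.4] open 87.0 q [ 0.51  0.43 -0.76  1.84  0.35  1.01 -0.33]
total units shift [ 0.096 -0.     0.291] ('rz', np.float64(-4.776)) tilt R22 [-0.    -0.001 -1.   ]
[ 255  172   49   66 1506] ((279.505859375, 204.72354125976562), (69.10354614257812, 23.23904037475586), 57.528804779052734) [558.04276416   4.4967055   83.        ] [np.float64(16.874015921562044), np.float64(51.878120397000984)] -0.9487487893568398
```

View pics/w3.png

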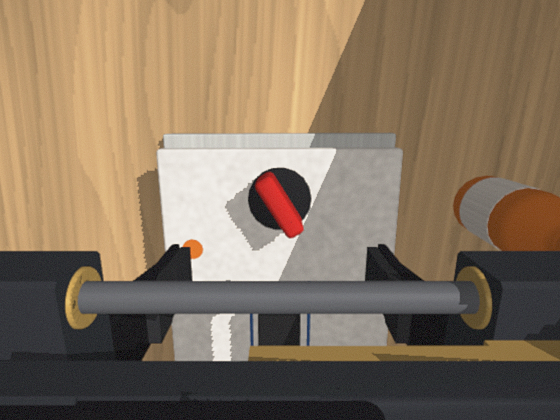

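The level lies between the blue lines. The screw is at pixel (280,204), about (558,3), with its bar at yaw 2.19. I'll estimate the bubble from the top picture.

```bash
cat >> h.py <<'E'
def bubble(c,x0,x1,y0,y1,z=91.,mid=None,out=None,sc=1):
    """vial: bright low-saturation blob between green; printed as offset along level yaw 1.636 from green+bubble extent middle"""
    im=c['img'][y0:y1,x0:x1]; h=cv2.cvtColor(im,cv2.COLOR_RGB2HSV).astype(int)
    green=((h[...,0]>33)&(h[...,0]<65)&(h[...,1]>110)&(h[...,2]>50)).astype(np.uint8)
    k=cv2.morphologyEx(green,cv2.MORPH_CLOSE,np.ones((sc*2+1,sc*12+1),np.uint8) if x1-x0>y1-y0 else np.ones((sc*12+1,sc*2+1),np.uint8))
    b=(k>0)&(h[...,1]<110)&(h[...,2]>110); d=np.array([np.cos(1.636),np.sin(1.636)])
    f=lambda m:np.array([ray(c,u+x0,v+y0,z)[:2]@d for v,u in zip(*np.nonzero(m))])
    B=f(b);G=f(k); print('bubble px',b.sum(),'s',B.mean().round(2),'len',np.ptp(B).round(1),'vial',G.min().round(1),G.max().round(1),'offset',(B.mean()-(G.min()+G.max())/2).round(2))
    if out: cv2.imwrite('pics/'+out,cv2.cvtColor(cv2.resize(im,None,fx=5,fy=5,interpolation=2),cv2.COLOR_RGB2BGR))
E
python3 - <<'E'
from h import *
c=dict(np.load('pics/top1.png.npz')); print(proj(c,[568,-168,91]))
u,v=map(int,proj(c,[568,-168,91])); bubble(c,u-35,u+35,v-8,v+9,out='b1.png')
E
```

```text
(np.float64(379.50988702378845), np.float64(189.95429547610152))h.py:25: RuntimeWarning: Mean of empty slice.
  B=f(b);G=f(k); print('bubble px',b.sum(),'s',B.mean().round(2),'len',np.ptp(B).round(1),'vial',G.min().round(1),G.max().round(1),'offset',(B.mean()-(G.min()+G.max())/2).round(2))
  ret = ret.dtype.type(ret / rcount)
Traceback (most recent call last):
  File "h.py", line 25, in bubble
    B=f(b);G=f(k); print('bubble px',b.sum(),'s',B.mean().round(2),'len',np.ptp(B).round(1),'vial',G.min().round(1),G.max().round(1),'offset',(B.mean()-(G.min()+G.max())/2).round(2))
                                                                         ~~~~~~^^^
ValueError: zero-size array to reduction operation maximum which has no identity
```

>>> apply_moves:
  commands:
    - [[0.06, 0, 0, 0, 0, -0.7], [0.05, 0, 0, 0, 0, -0.9], [0, 0, 0, 0, 0, -0.9], [0, 0, 0, 0, 0, -0.9], [0, 0, 0, 0, 0, -0.9]]

```text
time_s: 13.3
position: [556.7, 1.6, 171.5]
tool_rot: [0.474, 0.881, -0.0, 0.0]
ft_force: [-0.5, -0.3, -0.4]
opening: 86.7
grip_force: 0.0
```

>>> apply_moves:
  commands:
    - [[0, 0, 0.2, 0, 0, -0.3], [0, 0, 0.4, 0, 0, 0], [0, 0, 0.4, 0, 0, 0], [0, 0, 0.3, 0, 0, 0], [0, 0, 0.1, 0, 0, 0]]

```text
time_s: 13.72
position: [555.2, 2.2, 113.2]
tool_rot: [0.46, 0.888, -0.001, -0.002]
ft_force: [-0.6, 0.4, -0.3]
opening: 87.0
grip_force: 0.0
```

Run:
```python
from h import *
plan([558,3,66],2.19)
```

```text
t 13.7167 pos [555.2   2.2 113.2] yaw 2.186 F [-0.6  0.4 -0.3] open 87.0 q [ 0.55  0.54 -0.84  1.89  0.49  0.93  0.09]
total units shift [-0.026  0.074  1.181] ('rz', np.float64(-0.035)) tilt R22 [-0.004 -0.    -1.   ]
```

>>> apply_moves:
  commands:
    - [[-0.02, 0.05, 0.3, 0, 0, 0], [0, 0, 0.4, 0, 0, 0], [0, 0, 0.3, 0, 0, 0], [0, 0, 0.1, 0, 0, 0], [0, 0, 0, 0, 0, 0]]

```text
time_s: 14.13
position: [558.0, 3.9, 70.6]
tool_rot: [0.459, 0.888, -0.0, -0.001]
ft_force: [0.2, -0.3, 0.6]
opening: 87.0
grip_force: 0.0
```

>>> apply_moves:
  commands:
    - [[0, 0, 0, 0, 0, 0], [0, 0, 0, 0, 0, 0], [0, 0, 0, 0, 0, 0], [0, 0, 0, 0, 0, 0], [0, 0, 0, 0, 0, 0]]
  fingers: -1
  grip_force: 20

```text
time_s: 14.55
position: [559.0, 3.9, 72.2]
tool_rot: [0.459, 0.888, 0.0, 0.0]
ft_force: [-0.4, -0.4, 0.3]
opening: 61.6
grip_force: 0.0
```

>>> apply_moves:
  commands:
    - [[0, 0, 0, 0, 0, 0], [0, 0, 0, 0, 0, 0], [0, 0, 0, 0, 0, 0], [0, 0, 0, 0, 0, 0], [0, 0, 0, 0, 0, 0]]

```text
time_s: 14.97
position: [558.6, 4.0, 71.8]
tool_rot: [0.459, 0.888, -0.0, 0.0]
ft_force: [0.8, 0.5, 0.5]
opening: 28.1
grip_force: 0.0
```

>>> apply_moves:
  commands:
    - [[0, 0, 0, 0, 0, 0], [0, 0, 0, 0, 0, 0], [0, 0, 0, 0, 0, 0], [0, 0, 0, 0, 0, 0], [0, 0, 0, 0, 0, 0]]

```text
time_s: 15.38
position: [557.6, 3.2, 71.6]
tool_rot: [0.459, 0.888, -0.001, -0.001]
ft_force: [-4.5, -1.3, 4.7]
opening: 15.0
grip_force: 20.0
```

Run:
```python
from h import *
plan([558,3,66],2.19)
c=snap('top','top2.png'); s=snap('scene','sc2.png')
a=c['img'][170:212,330:420]; b=s['img'][150:240,135:270]
f=lambda i:cv2.resize(i,(780,int(780*i.shape[0]/i.shape[1])),interpolation=2)
o=np.vstack([f(a),f(b)]); o=cv2.resize(o,None,fx=.65,fy=.65,interpolation=3); cv2.imwrite('pics/v2.png',cv2.cvtColor(o,cv2.COLOR_RGB2BGR)); print(o.shape)
```

```text
t 15.3833 pos [557.6   3.2  71.6] yaw 2.188 F [-4.5 -1.3  4.7] open 15.0 q [ 0.51  0.59 -0.79  1.92  0.55  0.86  0.04]
total units shift [-0.009  0.005  0.14 ] ('rz', np.float64(-0.019)) tilt R22 [-0.002 -0.002 -1.   ]
(575, 507, 3)
```

View pics/v2.png

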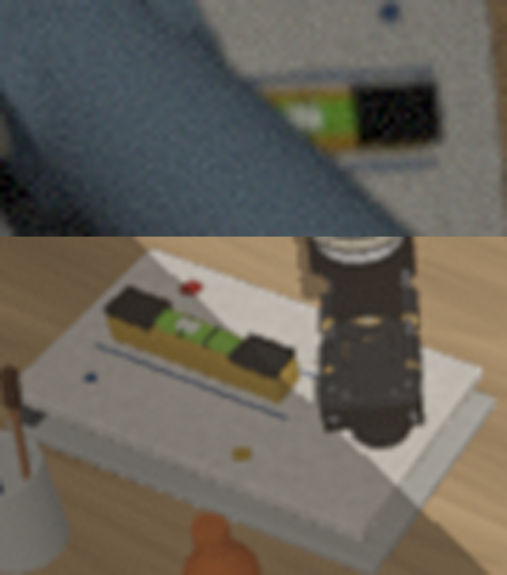

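The screw is gripped (opening 15 mm). The scene crop shows the bubble at the hinge end of the vial, near (187,327) in the crop. I'll turn 1.5 rad clockwise, rising along with it.

>>> apply_moves:
  commands:
    - [[0, 0, -0.007, 0, 0, 0.5], [0, 0, -0.007, 0, 0, 0.8], [0, 0, -0.007, 0, 0, 0.8], [0, 0, -0.007, 0, 0, 0.8], [0, 0, -0.007, 0, 0, 0.8]]

```text
time_s: 15.9
position: [557.8, 3.1, 72.8]
tool_rot: [0.645, 0.764, -0.001, -0.0]
ft_force: [-3.8, -2.3, 1.9]
opening: 14.5
grip_force: 20.0
```

>>> apply_moves:
  commands:
    - [[0, 0, -0.007, 0, 0, 0.8], [0, 0, -0.007, 0, 0, 0.8], [0, 0, -0.007, 0, 0, 0.8], [0, 0, -0.007, 0, 0, 0.8], [0, 0, -0.007, 0, 0, 0.8]]

```text
time_s: 16.32
position: [558.0, 3.0, 74.1]
tool_rot: [0.808, 0.589, -0.001, 0.0]
ft_force: [-4.0, -3.5, 2.3]
opening: 14.7
grip_force: 20.0
```

>>> apply_moves:
  commands:
    - [[0, 0, -0.007, 0, 0, 0.8], [0, 0, -0.007, 0, 0, 0.8], [0, 0, -0.007, 0, 0, 0.8], [0, 0, -0.007, 0, 0, 0.8], [0, 0, -0.007, 0, 0, 0.8]]

```text
time_s: 16.73
position: [558.1, 2.7, 75.4]
tool_rot: [0.925, 0.38, -0.001, 0.001]
ft_force: [-3.1, -3.5, 0.1]
opening: 15.0
grip_force: 20.0
```

>>> apply_moves:
  commands:
    - [[0, 0, 0, 0, 0, 0.4], [0, 0, 0, 0, 0, 0], [0, 0, 0, 0, 0, 0], [0, 0, 0, 0, 0, 0], [0, 0, 0, 0, 0, 0]]

```text
time_s: 17.15
position: [558.2, 2.7, 75.5]
tool_rot: [0.933, 0.36, -0.001, 0.001]
ft_force: [-3.0, -4.7, 0.9]
opening: 14.7
grip_force: 20.0
```

>>> apply_moves:
  commands:
    - [[0, 0, 0, 0, 0, 0], [0, 0, 0, 0, 0, 0], [0, 0, 0, 0, 0, 0], [0, 0, 0, 0, 0, 0], [0, 0, 0, 0, 0, 0]]

```text
time_s: 17.57
position: [558.1, 2.7, 75.5]
tool_rot: [0.933, 0.36, -0.001, 0.0]
ft_force: [-3.4, -3.6, 1.0]
opening: 14.7
grip_force: 20.0
```

>>> apply_moves:
  commands:
    - [[0, 0, 0, 0, 0, 0], [0, 0, 0, 0, 0, 0], [0, 0, 0, 0, 0, 0], [0, 0, 0, 0, 0, 0], [0, 0, 0, 0, 0, 0]]

```text
time_s: 17.98
position: [558.1, 2.7, 75.5]
tool_rot: [0.933, 0.36, -0.001, 0.0]
ft_force: [-3.3, -4.7, 0.9]
opening: 14.9
grip_force: 20.0
```

>>> apply_moves:
  commands:
    - [[0, 0, 0, 0, 0, 0], [0, 0, 0, 0, 0, 0], [0, 0, 0, 0, 0, 0], [0, 0, 0, 0, 0, 0], [0, 0, 0, 0, 0, 0]]

```text
time_s: 18.4
position: [558.1, 2.7, 75.5]
tool_rot: [0.933, 0.36, -0.001, 0.0]
ft_force: [-3.2, -3.9, 1.0]
opening: 14.8
grip_force: 20.0
```

```bash
cat >> h.py <<'E'
def vial(c,mid=(568.2,-168.4),z=91.):
    """whiteness profile along the level axis, sampled by projection at +-2 mm across"""
    d=np.array([np.cos(1.636),np.sin(1.636)]);n=np.array([d[1],-d[0]]); im=cv2.cvtColor(c['img'],cv2.COLOR_RGB2HSV).astype(np.float32)[...,1]
    S=np.arange(-42,42.1,.5); P=0
    for w in(-2,0,2):
        q=np.array([proj(c,[*(np.array(mid)+s*d+w*n),z]) for s in S],np.float32)
        P=P+cv2.remap(im,q[:,0][None],q[:,1][None],cv2.INTER_LINEAR)[0]/3
    return S,P
E
python3 - <<'E'
from h import *
plan([558,3,75],.69)
for f in('sc2','sc3'):
    c=snap('scene','sc3.png') if f=='sc3' else dict(np.load('pics/sc2.png.npz'))
    S,P=vial(c); print(f,P[::4].astype(int))
    w=np.clip(150-P,0,None)*(abs(S)<36); print((w*S).sum()/w.sum(),(w>0).sum()*.5)
E
```

```text
t 18.4 pos [558.1   2.7  75.5] yaw 0.736 F [-3.2 -3.9  1. ] open 14.8 q [ 0.26  0.5  -0.44  1.93  0.29  0.78 -1.18]
total units shift [ 0.002 -0.008  0.012] ('rz', np.float64(0.382)) tilt R22 [-0.001 -0.001 -1.   ]
sc2 [ 68  85 109 130 141 144 144 145 144 131 105  71  43  28  24  24  24  25
  26  29  43  69 100 128 141 141 135 130 128 132 136 140 142 143 143 142
 141 142 144 142 133 117  94]
-7.485843453005655 71.5
sc3 [ 84 111 131 141 145 146 145 145 146 147 148 147 138 111  70  39  26  26
  26  25  24  22  25  32  50  77 103 123 137 145 146 145 145 145 145 146
 146 144 142 135 116  83  53]
-2.316726988060579 71.5
```

>>> apply_moves:
  commands:
    - [[0, 0, -0.008, 0, 0, 0.7], [0, 0, -0.008, 0, 0, 0.8], [0, 0, -0.008, 0, 0, 0.8], [0, 0, 0, 0, 0, 0.5], [0, 0, 0, 0, 0, 0.2]]

```text
time_s: 18.87
position: [558.2, 2.5, 76.4]
tool_rot: [0.983, 0.186, -0.001, 0.001]
ft_force: [-3.8, -4.4, 0.3]
opening: 15.0
grip_force: 20.0
```

>>> apply_moves:
  commands:
    - [[0, 0, 0, 0, 0, 0], [0, 0, 0, 0, 0, 0], [0, 0, 0, 0, 0, 0], [0, 0, 0, 0, 0, 0], [0, 0, 0, 0, 0, 0]]

```text
time_s: 19.28
position: [558.2, 2.5, 76.5]
tool_rot: [0.982, 0.187, -0.001, 0.001]
ft_force: [-3.3, -4.6, 0.9]
opening: 14.7
grip_force: 20.0
```

>>> apply_moves:
  commands:
    - [[0, 0, 0, 0, 0, 0], [0, 0, 0, 0, 0, 0], [0, 0, 0, 0, 0, 0], [0, 0, 0, 0, 0, 0], [0, 0, 0, 0, 0, 0]]

```text
time_s: 19.7
position: [558.2, 2.5, 76.5]
tool_rot: [0.982, 0.187, -0.001, 0.001]
ft_force: [-2.6, -4.5, 1.1]
opening: 15.1
grip_force: 20.0
```

>>> apply_moves:
  commands:
    - [[0, 0, 0, 0, 0, 0], [0, 0, 0, 0, 0, 0], [0, 0, 0, 0, 0, 0], [0, 0, 0, 0, 0, 0], [0, 0, 0, 0, 0, 0]]

```text
time_s: 20.12
position: [558.2, 2.5, 76.4]
tool_rot: [0.982, 0.187, -0.001, 0.001]
ft_force: [-3.9, -3.3, 1.5]
opening: 14.8
grip_force: 20.0
```

>>> apply_moves:
  commands:
    - [[0, 0, 0, 0, 0, 0], [0, 0, 0, 0, 0, 0], [0, 0, 0, 0, 0, 0], [0, 0, 0, 0, 0, 0], [0, 0, 0, 0, 0, 0]]

```text
time_s: 20.53
position: [558.2, 2.5, 76.4]
tool_rot: [0.982, 0.187, -0.001, 0.001]
ft_force: [-3.9, -4.8, 0.8]
opening: 14.8
grip_force: 20.0
```

Run:
```python
from h import *
plan([558,3,75],.38)
def cr(S,P,a,b,l,rise):
    for i in range(len(S)-1):
        if a<=S[i]<=b and (P[i]-l)*(P[i+1]-l)<=0 and (P[i+1]>P[i])==rise: return S[i]+.5*(l-P[i])/(P[i+1]-P[i])
snap('scene','sc4.png')
for f in('sc2','sc3','sc4'):
    S,P=vial(dict(np.load(f'pics/{f}.png.npz')))
    print(f,[cr(S,P,a,b,l,r) for a,b,l,r in((-42,-30,110,1),(-30,20,85,0),(-20,30,85,1),(30,42,110,0))],P[40:130:3].astype(int))
```

```text
t 20.5333 pos [558.2   2.5  76.4] yaw 0.376 F [-3.9 -4.8  0.8] open 14.8 q [ 0.19  0.48 -0.35  1.93  0.23  0.77 -1.49]
total units shift [ 0.001 -0.014  0.035] ('rz', np.float64(-0.033)) tilt R22 [-0.001 -0.002 -1.   ]
sc2 [np.float64(-37.952641885727644), np.float64(-20.77868914604187), np.float64(0.9404653012752533), np.float64(40.736633256077766)] [105  80  56  38  28  25  24  24  24  25  25  26  29  38  55  76 100 122
 137 142 141 137 132 129 128 131 134 137 140 142]
sc3 [np.float64(-40.128450363874435), np.float64(-14.654141515493393), np.float64(8.557143807411194), np.float64(38.48567309975624)] [148 147 144 134 111  81  53  34  26  25  26  25  25  24  23  22  25  30
  39  56  77  97 114 127 137 144 146 146 145 145]
sc4 [np.float64(-40.75054349005222), np.float64(-14.09970098733902), np.float64(9.541286379098892), np.float64(36.8595652282238)] [147 147 146 140 122  94  63  40  30  27  26  24  24  23  23  23  25  29
  37  50  66  84 103 120 133 141 142 143 144 145]
```

Scene readings give the bubble about 0.3 mm short of centre. I'll release the screw and check closely with the wrist camera.

>>> apply_moves:
  commands:
    - [[0, 0, 0, 0, 0, 0], [0, 0, 0, 0, 0, 0], [0, 0, 0, 0, 0, 0], [0, 0, 0, 0, 0, 0], [0, 0, 0, 0, 0, 0]]
  fingers: 0.4

```text
time_s: 21.0
position: [559.1, 4.5, 77.0]
tool_rot: [0.982, 0.187, 0.001, -0.0]
ft_force: [0.2, 0.0, 0.1]
opening: 40.5
grip_force: 0.0
```

>>> apply_moves:
  commands:
    - [[0, 0, -0.2, 0, 0, 0], [0, 0, -0.6, 0, 0, 0], [0, 0, -0.8, 0, 0, 0], [0, 0, -0.6, 0, 0, 0], [0, 0, -0.4, 0, 0, 0]]

```text
time_s: 21.42
position: [560.1, 4.4, 184.4]
tool_rot: [0.982, 0.187, 0.002, 0.0]
ft_force: [0.1, 0.3, 0.8]
opening: 60.5
grip_force: 0.0
```

>>> apply_moves:
  commands:
    - [[-0.2, 0.6, 0, 0, 0, 0], [-0.27, 0.82, 0, 0, 0, 0], [-0.27, 0.82, 0, 0, 0, 0], [-0.27, 0.82, 0, 0, 0, 0], [-0.2, 0.61, 0, 0, 0, 0]]

```text
time_s: 21.83
position: [567.5, -153.9, 181.7]
tool_rot: [0.983, 0.186, 0.0, 0.001]
ft_force: [1.0, -1.9, -0.0]
opening: 60.7
grip_force: 0.0
```

>>> apply_moves:
  commands:
    - [[-0.13, 0.4, 0, 0, 0, 0], [0, 0, 0, 0, 0, 0], [0, 0, 0, 0, 0, 0], [0, 0, 0, 0, 0, 0], [0, 0, 0, 0, 0, 0]]

```text
time_s: 22.25
position: [568.8, -164.9, 181.2]
tool_rot: [0.982, 0.188, 0.0, -0.0]
ft_force: [-0.1, -0.4, -0.8]
opening: 61.2
grip_force: 0.0
```

Run:
```python
from h import *
plan([568,-168,180])
c=snap('wrist','w5.png'); print(proj(c,[568,-168,93]))
snap('scene','sc5.png')
```

```text
t 22.25 pos [ 568.8 -164.9  181.2] yaw 0.379 F [-0.1 -0.4 -0.8] open 61.2 q [ 0.46  0.4  -0.33  1.77  0.15  1.   -1.11]
total units shift [-0.047  0.063  0.03 ]  tilt R22 [ 0.     0.001 -1.   ]
(np.float64(282.0633594661652), np.float64(217.62120977285917))
```

View pics/w5.png

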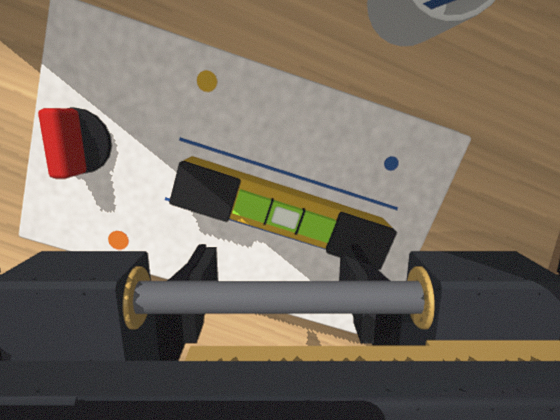

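The wrist view shows the bubble at (286,217), between the marks near (269,211) and (302,221). I'll measure the offset along the vial.

```bash
cat >> h.py <<'E'
def prec(f):
    c=dict(np.load(f'pics/{f}.npz')); im=c['img']; h=cv2.cvtColor(im,cv2.COLOR_RGB2HSV).astype(np.float32)
    g=((h[...,0]>33)&(h[...,0]<65)&(h[...,1]>150)&(h[...,2]>60)).astype(np.uint8)
    g=cv2.morphologyEx(g,cv2.MORPH_CLOSE,np.ones((25,25))); n,l,s,ct=cv2.connectedComponentsWithStats(g)
    i=1+s[1:,4].argmax(); v,u=np.nonzero(l==i); z=93; P0=ray(c,u.mean(),v.mean(),z)
    d=np.array([np.cos(1.636),np.sin(1.636),0]); nn=np.array([d[1],-d[0],0]); S=np.arange(-30,30.01,.25); A=B=0
    for w in np.arange(-3,3.1,1):
        q=np.array([proj(c,P0+a*d+w*nn) for a in S],np.float32)
        A=A+cv2.remap(h[...,1],q[:,0][None],q[:,1][None],1)[0]/7; B=B+cv2.remap(h[...,2],q[:,0][None],q[:,1][None],1)[0]/7
    b=np.median(A[abs(S)<3]);gr=np.median(A[abs(S)>18]);t=(b+gr)/2
    ins=S[A<t]; ins=ins[abs(ins)<18]
    k=np.clip(np.median(B)*.85-B,0,None); L=(S<-5)&(S>-22);Rr=(S>5)&(S<22); mL=(k*S)[L].sum()/k[L].sum(); mR=(k*S)[Rr].sum()/k[Rr].sum()
    print(f,'P0',P0.round(1),'bubble',ins.min(),ins.max(),'ctr',ins.mean().round(2),'marks',mL.round(2),mR.round(2),'mid',((mL+mR)/2).round(2),'OFFSET(+ = screw side)',(ins.mean()-(mL+mR)/2).round(2)); return S,A,B
E
python3 - <<'E'
from h import *
S,A,B=prec('w5.png'); m=slice(40,202,4)
print(S[m].astype(int));print(A[m].astype(int));print(B[m].astype(int))
E
```

```text
w5.png P0 [ 569.7 -168.5   93. ] bubble -13.25 12.25 ctr -1.29 marks -12.91 11.85 mid -0.53 OFFSET(+ = screw side) -0.76
[-20 -19 -18 -17 -16 -15 -14 -13 -12 -11 -10  -9  -8  -7  -6  -5  -4  -3
  -2  -1   0   1   2   3   4   5   6   7   8   9  10  11  12  13  14  15
  16  17  18  19  20]
[182 182 184 184 182 184 156  57 141 111  23  18  18  19  18  18  19  18
  18  18  19  19  18  19  18  18  18  17  81 174 184 144  45 167 180 179
 179 180 182 181 180]
[150 151 150 150 152 151 102  37  88 147 166 175 175 176 175 176 176 175
 177 176 175 176 176 176 177 177 176 167 152 152 149  92  42 118 152 151
 151 150 150 150 150]
```

The bubble is 0.95 mm towards the hinge, so the screw needs about 0.18 rad more clockwise. I'll go back to it.

>>> apply_moves:
  commands:
    - [[0.2, -0.6, 0, 0, 0, 0], [0.26, -0.8, 0, 0, 0, 0], [0.26, -0.8, 0, 0, 0, 0], [0.26, -0.8, 0, 0, 0, 0], [0.2, -0.6, 0, 0, 0, 0]]

```text
time_s: 22.77
position: [559.0, -11.6, 181.2]
tool_rot: [0.982, 0.189, 0.0, -0.001]
ft_force: [0.3, 0.0, 0.6]
opening: 60.9
grip_force: 0.0
```

>>> apply_moves:
  commands:
    - [[0.12, -0.385, 0, 0, 0, 0], [0, 0, 0.2, 0, 0, 0], [0, 0, 0.5, 0, 0, 0], [0, 0, 0.5, 0, 0, 0], [0, 0, 0, 0, 0, 0]]

```text
time_s: 23.18
position: [555.4, -0.8, 129.1]
tool_rot: [0.982, 0.187, -0.004, -0.0]
ft_force: [-1.0, -0.9, -0.4]
opening: 60.6
grip_force: 0.0
```

```bash
python3 -c "
from h import *
plan([558.3,3,76.5],.376)"
```

```text
t 23.1833 pos [555.4  -0.8 129.1] yaw 0.376 F [-1.  -0.9 -0.4] open 60.6 q [ 0.22  0.41 -0.38  1.89  0.19  0.88 -1.44]
total units shift [ 0.111 -0.058  1.315] ('rz', np.float64(0.001)) tilt R22 [-0.008 -0.001 -1.   ]
```

>>> apply_moves:
  commands:
    - [[0.05, -0.03, 0.5, 0, 0, 0], [0, 0, 0.5, 0, 0, 0], [0, 0, 0.2, 0, 0, 0], [0, 0, 0.07, 0, 0, 0], [0, 0, 0, 0, 0, 0]]

```text
time_s: 23.6
position: [559.8, 1.7, 82.1]
tool_rot: [0.982, 0.187, -0.0, 0.0]
ft_force: [-0.6, 0.2, -0.3]
opening: 61.2
grip_force: 0.0
```

>>> apply_moves:
  commands:
    - [[0, 0, 0, 0, 0, 0], [0, 0, 0, 0, 0, 0], [0, 0, 0, 0, 0, 0], [0, 0, 0, 0, 0, 0], [0, 0, 0, 0, 0, 0]]
  fingers: -1
  grip_force: 20

```text
time_s: 24.02
position: [560.1, 2.0, 82.6]
tool_rot: [0.982, 0.187, 0.0, 0.0]
ft_force: [0.0, 0.7, 0.3]
opening: 35.3
grip_force: 0.0
```

>>> apply_moves:
  commands:
    - [[0, 0, 0, 0, 0, 0], [0, 0, 0, 0, 0, 0], [0, 0, 0, 0, 0, 0], [0, 0, 0, 0, 0, 0], [0, 0, 0, 0, 0, 0]]

```text
time_s: 24.43
position: [559.5, 2.9, 82.2]
tool_rot: [0.982, 0.187, -0.0, -0.0]
ft_force: [-2.2, 2.5, 1.2]
opening: 14.5
grip_force: 20.0
```

```bash
python3 -c "
from h import *
plan([558.3,3,76.5],.2)"
```

```text
t 24.4333 pos [559.5   2.9  82.2] yaw 0.377 F [-2.2  2.5  1.2] open 14.5 q [ 0.2   0.47 -0.36  1.93  0.23  0.78 -1.48]
total units shift [-0.027 -0.014  0.141] ('rz', np.float64(1.472)) tilt R22 [-0.001  0.001 -1.   ]
```

>>> apply_moves:
  commands:
    - [[0, 0, -0.003, 0, 0, 0.4], [0, 0, -0.003, 0, 0, 0.6], [0, 0, -0.003, 0, 0, 0.37], [0, 0, 0, 0, 0, 0.1], [0, 0, 0, 0, 0, 0]]

```text
time_s: 24.85
position: [559.6, 2.5, 82.6]
tool_rot: [0.995, 0.1, -0.0, -0.0]
ft_force: [-2.6, 1.9, 2.8]
opening: 14.5
grip_force: 20.0
```

>>> apply_moves:
  commands:
    - [[0, 0, 0, 0, 0, 0], [0, 0, 0, 0, 0, 0], [0, 0, 0, 0, 0, 0], [0, 0, 0, 0, 0, 0], [0, 0, 0, 0, 0, 0]]

```text
time_s: 25.27
position: [559.7, 2.5, 82.6]
tool_rot: [0.995, 0.1, -0.0, -0.0]
ft_force: [-3.0, 3.8, 4.1]
opening: 15.0
grip_force: 20.0
```

>>> apply_moves:
  commands:
    - [[0, 0, 0, 0, 0, 0], [0, 0, 0, 0, 0, 0], [0, 0, 0, 0, 0, 0], [0, 0, 0, 0, 0, 0], [0, 0, 0, 0, 0, 0]]
  fingers: 0.4

```text
time_s: 25.68
position: [560.0, 1.4, 82.3]
tool_rot: [0.995, 0.099, 0.0, 0.0]
ft_force: [0.1, 0.2, -0.8]
opening: 40.1
grip_force: 0.0
```

>>> apply_moves:
  commands:
    - [[0, 0, -0.2, 0, 0, 0], [0, 0, -0.6, 0, 0, 0], [0, 0, -0.8, 0, 0, 0], [0, 0, -0.6, 0, 0, 0], [0, 0, -0.3, 0, 0, -0.1]]

```text
time_s: 26.1
position: [561.7, 2.3, 186.4]
tool_rot: [0.994, 0.106, 0.003, 0.0]
ft_force: [-1.0, 0.7, 0.4]
opening: 60.1
grip_force: 0.0
```

>>> apply_moves:
  commands:
    - [[-0.1, 0.6, 0, 0, 0, -0.3], [-0.24, 0.82, 0, 0, 0, -0.4], [-0.26, 0.82, 0, 0, 0, -0.4], [-0.27, 0.82, 0, 0, 0, -0.3], [-0.2, 0.61, 0, 0, 0, 0]]

```text
time_s: 26.52
position: [560.8, -154.7, 182.2]
tool_rot: [0.982, 0.188, -0.001, 0.001]
ft_force: [0.4, -0.7, 0.1]
opening: 60.7
grip_force: 0.0
```

>>> apply_moves:
  commands:
    - [[-0.13, 0.4, 0, 0, 0, 0], [0, 0, 0, 0, 0, 0], [0, 0, 0, 0, 0, 0], [0, 0, 0, 0, 0, 0], [0, 0, 0, 0, 0, 0]]
  fingers: -1

```text
time_s: 26.93
position: [563.0, -165.6, 182.4]
tool_rot: [0.982, 0.19, -0.0, -0.0]
ft_force: [-0.5, 0.1, 0.4]
opening: 35.1
grip_force: 0.0
```

>>> apply_moves:
  commands:
    - [[0, 0, 0, 0, 0, 0], [0, 0, 0, 0, 0, 0], [0, 0, 0, 0, 0, 0], [0, 0, 0, 0, 0, 0], [0, 0, 0, 0, 0, 0]]

```text
time_s: 27.35
position: [562.9, -167.5, 182.5]
tool_rot: [0.982, 0.189, 0.0, 0.0]
ft_force: [-0.2, 0.1, -0.2]
opening: 3.8
grip_force: 0.0
```

Run:
```python
from h import *
plan([573.3,-230.5,105])
c=snap('wrist','w6.png')
S,A,B=prec('w6.png'); m=slice(60,182,4)
print(S[m].astype(int));print(A[m].astype(int));print(B[m].astype(int))
```

```text
t 27.35 pos [ 562.9 -167.5  182.5] yaw 0.38 F [-0.2  0.1 -0.2] open 3.8 q [ 0.46  0.38 -0.32  1.78  0.14  1.   -1.1 ]
total units shift [-0.343  1.558  1.938]  tilt R22 [ 0. -0. -1.]
w6.png P0 [ 569.5 -168.7   93. ] bubble -13.25 12.25 ctr -0.39 marks -12.89 11.86 mid -0.51 OFFSET(+ = screw side) 0.13
[-15 -14 -13 -12 -11 -10  -9  -8  -7  -6  -5  -4  -3  -2  -1   0   1   2
   3   4   5   6   7   8   9  10  11  12  13  14  15]
[182 156  53 146 186 110  22  17  18  18  19  18  19  19  19  18  18  18
  18  18  18  18  17  16  89 180 142  50 160 180 181]
[152 107  40  88 147 151 165 175 176 176 176 176 176 176 176 176 176 177
 177 176 176 177 176 167 154 149  88  40 112 152 151]
```

The bubble is centred: its edges at −10.1 and 9.05 mm give −0.5, and the middle of the marks is also −0.5. Now I'll press on the hinge-end pad with the fingers shut.

>>> apply_moves:
  commands:
    - [[-0.1, 0.4, 0, 0, 0, 0], [-0.14, 0.6, 0.2, 0, 0, 0], [-0.1, 0.4, 0.5, 0, 0, 0], [0, 0.16, 0.5, 0, 0, 0], [0, 0, 0.3, 0, 0, 0]]

```text
time_s: 27.82
position: [572.3, -233.2, 120.4]
tool_rot: [0.982, 0.187, -0.001, 0.0]
ft_force: [-0.6, -0.3, 0.3]
opening: 0.4
grip_force: 0.0
```

>>> apply_moves:
  commands:
    - [[0, 0, 0.2, 0, 0, 0], [0, 0, 0.1, 0, 0, 0], [0, 0, 0, 0, 0, 0], [0, 0, 0, 0, 0, 0], [0, 0, 0, 0, 0, 0]]

```text
time_s: 28.23
position: [574.2, -230.2, 111.7]
tool_rot: [0.982, 0.189, 0.001, 0.0]
ft_force: [-0.1, -0.1, -1.2]
opening: 0.3
grip_force: 0.0
```

```bash
python3 -c "
from h import *
plan([573.5,-230.5,93])"
```

```text
t 28.2333 pos [ 574.2 -230.2  111.7] yaw 0.381 F [-0.1 -0.1 -1.2] open 0.3 q [ 0.52  0.51 -0.28  1.77  0.17  0.89 -1.03]
total units shift [-0.02  -0.001  0.466]  tilt R22 [ 0.002 -0.001 -1.   ]
```

>>> apply_moves:
  commands:
    - [[0, 0, 0.15, 0, 0, 0], [0, 0, 0.15, 0, 0, 0], [0, 0, 0.05, 0, 0, 0], [0, 0, 0, 0, 0, 0], [0, 0, 0, 0, 0, 0]]

```text
time_s: 28.65
position: [573.2, -230.7, 96.2]
tool_rot: [0.982, 0.189, -0.0, -0.0]
ft_force: [0.3, -0.0, 0.1]
opening: 0.3
grip_force: 0.0
```

>>> apply_moves:
  commands:
    - [[0, 0, 0.05, 0, 0, 0], [0, 0, 0, 0, 0, 0]]

```text
time_s: 28.82
position: [573.3, -230.7, 94.3]
tool_rot: [0.982, 0.189, -0.0, -0.0]
ft_force: [-0.1, 0.8, 0.3]
opening: 0.4
grip_force: 0.0
```

>>> apply_moves:
  commands:
    - [[0, 0, 0.03, 0, 0, 0], [0, 0, 0, 0, 0, 0]]

```text
time_s: 28.98
position: [573.6, -230.8, 93.5]
tool_rot: [0.982, 0.189, 0.0, 0.0]
ft_force: [0.2, 0.1, 0.0]
opening: 0.5
grip_force: 0.7
```

>>> apply_moves:
  commands:
    - [[0, 0, 0.02, 0, 0, 0], [0, 0, 0, 0, 0, 0]]

```text
time_s: 29.15
position: [573.6, -230.8, 93.5]
tool_rot: [0.982, 0.189, 0.0, 0.0]
ft_force: [-1.2, 0.7, 6.0]
opening: 0.9
grip_force: 2.8
```

>>> apply_moves:
  commands:
    - [[0, 0, 0.02, 0, 0, 0], [0, 0, 0, 0, 0, 0]]

```text
time_s: 29.32
position: [573.6, -230.8, 93.4]
tool_rot: [0.982, 0.189, 0.0, 0.0]
ft_force: [-3.8, 0.4, 9.6]
opening: 0.5
grip_force: 4.9
```

>>> apply_moves:
  commands:
    - [[0, 0, 0.02, 0, 0, 0], [0, 0, 0, 0, 0, 0]]

```text
time_s: 29.48
position: [573.7, -230.8, 93.4]
tool_rot: [0.982, 0.189, 0.0, 0.0]
ft_force: [-5.4, 1.2, 14.4]
opening: 0.2
grip_force: 7.0
```

>>> apply_moves:
  commands:
    - [[-0.01, -0.004, -0.012, 0, 0, 0], [0, 0, 0, 0, 0, 0], [0, 0, 0, 0, 0, 0], [0, 0, 0, 0, 0, 0], [0, 0, 0, 0, 0, 0]]

```text
time_s: 29.9
position: [573.7, -230.8, 93.4]
tool_rot: [0.982, 0.189, 0.001, 0.001]
ft_force: [-2.6, 1.7, 10.3]
opening: 0.4
grip_force: 5.2
```

>>> apply_moves:
  commands:
    - [[0, 0, 0, 0, 0, 0], [0, 0, 0, 0, 0, 0], [0, 0, 0, 0, 0, 0], [0, 0, 0, 0, 0, 0], [0, 0, 0, 0, 0, 0]]

```text
time_s: 30.32
position: [573.6, -230.8, 93.4]
tool_rot: [0.982, 0.189, 0.001, 0.001]
ft_force: [-3.1, 1.8, 10.6]
opening: 0.7
grip_force: 5.2
```

>>> apply_moves:
  commands:
    - [[0, 0, 0, 0, 0, 0], [0, 0, 0, 0, 0, 0], [0, 0, 0, 0, 0, 0], [0, 0, 0, 0, 0, 0], [0, 0, 0, 0, 0, 0]]

```text
time_s: 30.73
position: [573.6, -230.8, 93.4]
tool_rot: [0.982, 0.189, 0.001, 0.001]
ft_force: [-2.9, 0.6, 11.8]
opening: 0.2
grip_force: 5.2
```

>>> apply_moves:
  commands:
    - [[0, 0, 0, 0, 0, 0], [0, 0, 0, 0, 0, 0], [0, 0, 0, 0, 0, 0], [0, 0, 0, 0, 0, 0], [0, 0, 0, 0, 0, 0]]

```text
time_s: 31.15
position: [573.6, -230.8, 93.4]
tool_rot: [0.982, 0.189, 0.001, 0.001]
ft_force: [-2.8, 0.6, 10.8]
opening: 0.6
grip_force: 5.2
```

Run:
```python
from h import *
plan([573.5,-230.5,93])
snap('wrist','w7.png');snap('scene','sc7.png')
S,A,B=prec('w7.png'); m=slice(60,182,4)
print(S[m].astype(int));print(A[m].astype(int));print(B[m].astype(int))
```

```text
t 31.15 pos [ 573.6 -230.8   93.4] yaw 0.38 F [-2.8  0.6 10.8] open 0.6 q [ 0.52  0.53 -0.27  1.78  0.18  0.85 -1.03]
total units shift [ 0.    -0.009  0.01 ]  tilt R22 [ 0.002 -0.001 -1.   ]
w7.png P0 [ 571.2 -166.5   93. ] bubble -16.25 9.75 ctr -3.33 marks -15.66 8.98 mid -3.34 OFFSET(+ = screw side) 0.01
[-15 -14 -13 -12 -11 -10  -9  -8  -7  -6  -5  -4  -3  -2  -1   0   1   2
   3   4   5   6   7   8   9  10  11  12  13  14  15]
[ 71 184 130  16  14  12  13  13  13  13  13  13  13  13  14  13  14  13
  14  13  13 105 185 135  49 129 183 182 182 181 183]
[ 65 192 191 202 218 221 221 220 221 221 221 221 221 220 220 220 220 220
 220 220 218 198 198 100  45 104 196 194 193 194 193]
```

View pics/w7.png

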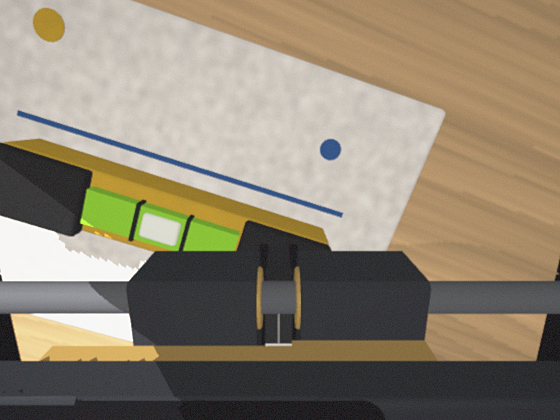

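The fingers are pressing the pad with about 11 N, and the bubble sits centred between the marks at (160,230). Handing in.

```bash
python3 -c "
from h import *
print(order.hand_in())"
```

```text
the job is handed in; nothing more can be done
None
```

I laid the spirit level between the blue lines, turned the screw until the bubble was within about 0.1 mm of centre, and handed in at about 31 s while pressing the level down with about 11 N.

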